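Clear the pour-over bar

TASK

Clear the pour-over bar: put every used cup fully down in a nest of its own shape in the grey wash-up tray (round cups in round nests, square cups in square ones), and then push the loaded tray along the rollers into the bay, fully home against the end stop. Also stand every coffee tin, lid up, on the wooden stand's narrow sloped ledge, side by side, each with its bottom flat on the sloping tread between backrest and lip. There may be fewer cups and tins than places; leave the mug and soap bottle alone.

Things in the scene. Friction and masses are not known exactly. Their poses are not given: they have to be found in the camera images.
- rack: Wooden display stand on the counter, 376 mm long (its y), 90 mm deep (its x), about 85 mm tall, fixed. Origin: centre of its underside; z up. It carries the sloped ledge.
- ledge: Narrow sloped ledge on the stand, fixed: tread 360 mm long (y), 56 mm deep (x). Origin: centre of the tread's upper surface, 68 mm above the counter; z its normal, leaning 0.26 rad towards the stand's -x; x runs up the slope. Low side (-x): backrest 20 mm above the tread, inner face x = -28 mm. High side (+x): lip 6 mm high, inner face x = +28 mm. Both 6 mm thick; no end boards.
- track: Fixed run of 11 free-turning grey rollers between steel guides, 360 mm long (its y), 148 mm wide. Origin: centre of its underside; z up. Roller tops 34 mm, guides 44 mm above the counter. Its -y end is the open-topped wash-up bay: side walls 76 mm high from y = -180 to -10 mm, end stop with inner face at y = -180 mm. One pushes from the +y end.
- tray: Loose grey tray on the rollers (3 mm play to each guide), 130 (x) by 190 mm (y), 0.5 to 1 kg, axes like the track's; rolls along y with about 2 N. Origin: centre of underside. Plate 20 mm thick with four nests; at each y end an upright board 6 mm thick, 130 wide, top 50 mm above the underside, outer faces at y = +-95 mm. Against the end stop its origin is at y = -85 mm in the track's frame.
- round_nest_a (a point): Centre of the floor of a round nest, 51 mm across, 14 mm deep; at (-31, 40, 6) mm in the tray's frame.
- round_nest_b (a point): Centre of the floor of the other round nest, 51 mm across, 14 mm deep; at (31, -40, 6) mm in the tray's frame.
- square_nest_a (a point): Centre of the floor of a square nest, 44 by 44 mm, sides along the tray's x and y, 14 mm deep; at (31, 40, 6) mm in the tray's frame.
- square_nest_b (a point): Centre of the floor of the other square nest, 44 by 44 mm, sides along the tray's x and y, 14 mm deep; at (-31, -40, 6) mm in the tray's frame.
- tin_a: Square closed coffee tin, grey metal with a black lid, 46 by 46 by 72 mm tall, 0.15 to 0.3 kg, standing on the counter; may be absent. Origin: centre of its underside; z up, x and y square to its sides.
- tin_b: Square closed coffee tin, grey metal with a black lid, 46 by 46 by 72 mm tall, 0.15 to 0.3 kg, standing on the counter; may be absent. Origin: centre of its underside; z up, x and y square to its sides.
- tin_c: Square closed coffee tin, grey metal with a black lid, 46 by 46 by 72 mm tall, 0.15 to 0.3 kg, standing on the counter; may be absent. Origin: centre of its underside; z up, x and y square to its sides.
- tin_d: Square closed coffee tin, grey metal with a black lid, 46 by 46 by 72 mm tall, 0.15 to 0.3 kg, standing on the counter; may be absent. Origin: centre of its underside; z up, x and y square to its sides.
- round_a: Round open steel cup, 46 mm across, 40 mm tall, wall 3 mm, about 0.1 kg, standing on the counter; may be absent. Origin: centre of its underside; z up.
- round_b: Round open steel cup, 46 mm across, 40 mm tall, wall 3 mm, about 0.1 kg, standing on the counter; may be absent. Origin: centre of its underside; z up.
- square_a: Square open white ceramic cup, 39 by 39 mm, 40 mm tall, wall 4 mm, about 0.1 kg, standing on the counter; may be absent. Origin: centre of its underside; z up, x and y square to its sides.
- square_b: Square open white ceramic cup, 39 by 39 mm, 40 mm tall, wall 4 mm, about 0.1 kg, standing on the counter; may be absent. Origin: centre of its underside; z up, x and y square to its sides.
- mug: White mug with a handle, 80 mm across, 90 mm tall, not part of the job. Origin: centre of its underside.
- soap: Green soap bottle, 56 mm across, 170 mm tall, not part of the job. Origin: centre of its underside.

How it is judged (in metres and radians):
On the way, in this order (a step that is already met when the one before it is completed fails the run):
1. all used cups are down in nests of their shape in the tray ((distance between round_a and round_nest_a below 0.007 m or distance between round_a and round_nest_b below 0.007 m) and (distance between round_b and round_nest_a below 0.007 m or distance between round_b and round_nest_b below 0.007 m) and (distance between square_a and square_nest_a below 0.007 m or distance between square_a and square_nest_b below 0.007 m) and (distance between square_b and square_nest_a below 0.007 m or distance between square_b and square_nest_b below 0.007 m)), for 0.2 s.
2. the loaded tray is home against the bay's end stop (all of step 1 and y of tray in the frame of track below -0.077 m), for 0.2 s.
At the end, for the whole second after the job is handed in: Each cup is within 7 mm of the floor centre of a nest of its shape; the tray is within 8 mm of the end stop; each tin stands still on the ledge: within 12 mm of the tread's centre line, 165 mm of its middle, 5 mm below to 7 mm above it, within 0.1 rad of its normal (all of step 2 and linear speed of each of tray, tin_a, tin_b, tin_c, tin_d below 0.02 m/s and x of tin_a in the frame of ledge between -0.012 and 0.012 m and y of tin_a in the frame of ledge between -0.165 and 0.165 m and z of tin_a in the frame of ledge between -0.005 and 0.007 m and angle between the z axis of each of tin_a, tin_b, tin_c, tin_d and the z axis of ledge, either way round below 0.1 rad and x of tin_b in the frame of ledge between -0.012 and 0.012 m and y of tin_b in the frame of ledge between -0.165 and 0.165 m and z of tin_b in the frame of ledge between -0.005 and 0.007 m and x of tin_c in the frame of ledge between -0.012 and 0.012 m and y of tin_c in the frame of ledge between -0.165 and 0.165 m and z of tin_c in the frame of ledge between -0.005 and 0.007 m and x of tin_d in the frame of ledge between -0.012 and 0.012 m and y of tin_d in the frame of ledge between -0.165 and 0.165 m and z of tin_d in the frame of ledge between -0.005 and 0.007 m); the robot touches nothing.
It fails at once if the mug is shifted by more than 30 mm or tipped over (distance of mug from where it was at the start of the episode above 0.03 m or angle between mug's own z axis and vertical above 0.4 rad).
It fails at once if the soap is shifted by more than 30 mm or tipped over (distance of soap from where it was at the start of the episode above 0.03 m or angle between soap's own z axis and vertical above 0.4 rad).
Of tin_a, tin_b, tin_c, tin_d only 3 to 4 are there at a start; the rules pass over those that are not, and their reading is None.
Of round_a, round_b, square_a, square_b only 3 to 4 are there at a start; the rules pass over those that are not, and their reading is None.
At some moment in a run one of round_a, round_b, square_a, square_b may be knocked a few centimetres aside while the robot is not near it.
It also fails if it takes over 208 s, if anything falls off the work surface, if the arm or the gripper's body presses on something with over 40 N, if the wrist force passes 120 N, or if a joint passes its speed limit or range.

ROBOT

A 6-joint arm with a two-finger parallel gripper is mounted at the origin on the work surface. World frame = base frame: x ahead of the robot, y to its left, z up, the work surface at z = 0. Lengths are in mm, angles in rad, forces in N, time in s.
With the tool pointing down it reaches from about 275 to 750 mm from the base axis. Payload 10.2 kg.
Tool frame: the origin (TCP) lies midway between the tips of the shut fingers; the grasp point (between the pads) lies 19 mm behind it; z points along the fingers, y is the line along which they close (so a half turn about z gives the same grasp; the last joint's range is limited). The gripper opens to 85 mm and grips with 20 to 120 N. Pads are 22 mm wide; open, the fingers measure 114 mm over their backs; the gripper's body (76 mm by 85 mm) begins 54 mm behind the grasp point. The pads swing forward as they close: fully open they stand 13 mm farther back than shut.
Start: joints at [-1.48, 0.313, 1.498, -0, 1.331, -0.223], TCP at [162.042, -499.373, 231.294] pointing down, gripper open.
Joint ranges: [-2.94, 2.94], [-0.97, 2.17], [0.19, 2.56], [-1.23, 4.37], [0.02, 3.11], [-2.88, 2.88]. Speed limits (rad/s): [2.39, 2.39, 3.01, 3.14, 3.14, 3.14].

INTERFACE

Orientations are given as a unit quaternion [w, x, y, z].
In Python, from rig import ctrl, capture, camera_info gives the robot as it stands.
- The arm moves only by the tool apply_moves, never from a script. Its argument "targets" is a list of rows, each a list of 3 entries, a list of its own where there are three numbers: the finger opening in mm, from 0 to 85.4, then the shift along the world's x, y, z in mm, then the turn, a rotation vector about the world's x, y, z in degrees. In form: [[grip, [dx, dy, dz], [rx, ry, rz]], ...]. A call has 1 to 20 rows; each row is the pose to reach, as a shift and turn from the pose commanded when the call began; what a row does not reach only later rows make up. A row lasts 1/10 s, in which the tool goes at most 50 mm and 8.59 degrees, less where a joint would pass 70% of its speed; a pose out of reach is approached as far as the arm can. A call with a gripper value outside its range is refused whole. The fingers move at their own pace and stop on an object; "squeeze" is the grip in N (left out, the last holds). Time passes only in rows, so rows that repeat a pose let the fingers close. It gives the time, the measured TCP pose, the force, the opening and the grip force at its end, in the units of the state.
- ctrl.sense(): the state, without advancing time (a new reading comes with each control period).
- capture(name): name is "scene" or "side" or "wrist"; returns (picture, depth): 400x640x3 uint8, blue, green, red; 400x640 float32, mm along the optical axis (not along the pixel's ray), 0 where there is no reading.
- camera_info(name): a dict with "vfov" (degrees; the focal length in pixels is half the picture's height over the tangent of half this angle, whatever the lens; pixels are square), "cx", "cy" (the principal point, pixels), "k1" (the pictures are not rectified: a ray, as slopes to the right and down, at radius r is drawn at 1 + k1 r^2 times it, then the intrinsics apply), "extrinsics" (4x4, takes a point from camera to world coordinates). Camera axes: x right, y down, z forward; pixel columns grow to the right and rows downward; lengths in mm; the calibration is good to about 2 mm. A picture is of the moment at which its call begins: read the wrist's pose just before it. camera_info takes no time and is no camera call; for the wrist camera it gives the pose at the moment of the call.
- ctrl.finish_job(): hands the job in; it is judged then, once.
The state is a dict: "time_s": time; "joints": joint angles; "dq": joint speeds; "tau": joint torques, N m; "eef_pos": TCP position; "ee_rot": TCP orientation; "force": force on the tool from outside, world axes, zero at the start; "wrist_torque": the same for the moment, N m; "grip_width": opening from 0.0 (shut) to 1.0 (fully open); "grip_force": force on a finger pad.
Only numpy, scipy, OpenCV 4.12 (cv2) and the standard library are available. Lean on these libraries where they do the work, as an engineer would, in place of code of your own. Each camera call takes 0.05 s, during which the arm holds its last target. There are 200 camera calls.

## Working session

There is one attempt and no reset: what is moved stays moved. The work goes in short steps, Python scripts to look and compute and a tool call to move; the robot and the scene stay as the last step left them, time stands still between calls to the robot, and variables do not carry over. Pictures are saved under pics/ and viewed, at most 14 in all, crops included, and the job is handed in when it is done.

Besides the shell and the picture viewer there is one more tool, called after ">>>" by a JSON object that holds its "op" and its "data". apply_moves: Moves the arm, as the interface text tells. Its arguments: {"type":"object","properties":{"targets":{"type":"array","items":{"type":"array"}},"squeeze":{"type":"number"}},"required":["targets"]}

```bash
ls; mkdir -p pics; cat > h.py <<'E'
import numpy as np, cv2
from rig import ctrl, capture, camera_info
def K(n):
    c=camera_info(n); f=200/np.tan(np.radians(c["vfov"])/2)
    return c,f
def rays(n,uv,c=None):
    c=c or camera_info(n); f=200/np.tan(np.radians(c["vfov"])/2)
    uv=np.atleast_2d(np.float64(uv)); d=(uv-[c["cx"],c["cy"]])/f
    p=d.copy()
    for _ in range(30): p=d/(1+c["k1"]*(p**2).sum(1,keepdims=True))
    T=np.array(c["extrinsics"]); D=np.c_[p,np.ones(len(p))]@T[:3,:3].T
    return T[:3,3],D
def onplane(n,uv,z,c=None):
    o,D=rays(n,uv,c); return o+D*((z-o[2])/D[:,2])[:,None]
def cloud(n,depth,c=None):
    h,w=depth.shape; u,v=np.meshgrid(np.arange(w),np.arange(h))
    o,D=rays(n,np.c_[u.ravel(),v.ravel()],c)
    return (o+D*depth.ravel()[:,None]).reshape(h,w,3)
def project(n,P,c=None):
    c=c or camera_info(n); f=200/np.tan(np.radians(c["vfov"])/2); T=np.array(c["extrinsics"])
    q=(np.atleast_2d(P)-T[:3,3])@T[:3,:3]; s=q[:,:2]/q[:,2:]
    return s*(1+c["k1"]*(s**2).sum(1,keepdims=True))*f+[c["cx"],c["cy"]]
E
python3 - <<'E'
from h import *
for n in("scene","side"):
    c=camera_info(n); p,d=capture(n); np.savez(f"/tmp/{n}.npz",p=p,d=d); cv2.imwrite(f"pics/{n}0.png",p)
    print(n,{k:np.round(v,3).tolist() for k,v in c.items()}, (d==0).mean())
c=camera_info("wrist");print(np.round(c["extrinsics"],3).tolist(),c["vfov"],c["k1"])
s=ctrl.sense();print(s)
E
```

```text
pics
scene {'vfov': 50.23, 'cx': 325.506, 'cy': 204.963, 'k1': -0.044, 'extrinsics': [[-0.876, 0.408, -0.259, 863.201], [0.483, 0.745, -0.46, 551.536], [0.005, -0.528, -0.849, 1053.737], [0.0, 0.0, 0.0, 1.0]]} 0.00374609375
side {'vfov': 48.822, 'cx': 322.312, 'cy': 201.34, 'k1': -0.032, 'extrinsics': [[-0.99, -0.098, 0.097, 429.621], [-0.138, 0.684, -0.716, 930.401], [0.004, -0.723, -0.691, 930.491], [0.0, 0.0, 0.0, 1.0]]} 0.00391796875
[[0.308, -0.908, -0.283, 233.911], [-0.951, -0.294, -0.091, -476.754], [-0.001, 0.298, -0.955, 372.977], [0.0, 0.0, 0.0, 1.0]] 70.86168133126334 -0.01616191731727917
{'time_s': 0.1, 'joints': array([-1.48038907e+00,  3.13418282e-01,  1.49836477e+00,  2.80674467e-05,
        1.33101637e+00, -2.23397476e-01]), 'dq': array([ 0.00019917, -0.00096292, -0.00306523, -0.00018793,  0.00230459,
        0.00053488]), 'tau': array([ 3.77115444e-03, -4.12899792e+01, -2.60144198e+01, -1.27586591e-04,
        2.93749428e-03,  6.83689649e-06]), 'eef_pos': array([ 162.0317907 , -499.1252828 ,  230.77852853]), 'ee_rot': array([-6.01144668e-04,  9.87716398e-01,  1.56256048e-01,  5.36925993e-05]), 'force': array([-0.59744137, -0.0898879 ,  0.11809601]), 'wrist_torque': array([ 0.06094695, -0.04325749, -0.00118899]), 'grip_force': 0.0, 'grip_width': 1.0005791289950017}
```

View pics/scene0.png

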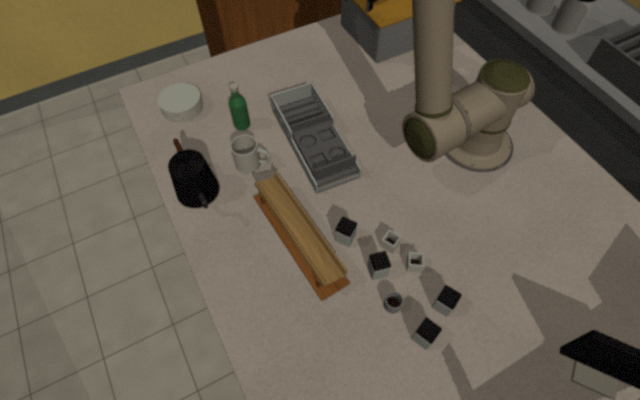

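View pics/side0.png

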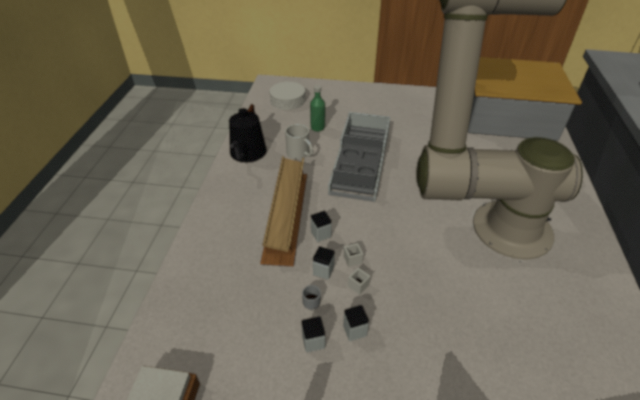

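The scene shows four tins with black lids at scene pixels (346,226), (380,260), (448,297) and (428,331). There are two square cups at (392,240) and (416,260), and one round cup at (394,300). The tray is at (318,145) and the stand at (300,235). The side view agrees with this. I'll build a rough layout next.

```bash
python3 - <<'E'
from h import *
C={}
for n in("scene","side"):
    z=np.load(f"/tmp/{n}.npz"); C[n]=(z["p"],z["d"],cloud(n,z["d"]))
# top-down 1mm/px height map + color, x 150..800,y -300..600
H=np.zeros((900,700),np.float32); I=np.zeros((900,700,3),np.uint8)
for n in("side","scene"):
    p,d,X=C[n]; m=(d>0)
    P=X[m]; c=p[m]; ix=((P[:,0]-150)/1).astype(int); iy=((P[:,1]+350)/1).astype(int)
    k=(ix>=0)&(ix<700)&(iy>=0)&(iy<900)&(P[:,2]<250)
    print(n,"table z",np.median(P[k&(abs(P[:,2])<15)][:,2]), X[...,2][d>0].min())
    for x,y,z,cc in zip(ix[k],iy[k],P[k][:,2],c[k]):
        if z>=H[y,x]: H[y,x]=z; I[y,x]=cc
for n in C:
    p,d,X=C[n]; hsv=cv2.cvtColor(p,cv2.COLOR_BGR2HSV)
    m=((p.max(2)<45)&(X[...,2]>50)&(X[...,2]<95)&(d>0)).astype(np.uint8)
    N,L,S,Ce=cv2.connectedComponentsWithStats(m)
    for i in range(1,N):
        if 60<S[i,4]<1500:
            P=X[L==i]; print(n,"lid",Ce[i].round(),S[i,4],np.median(P,0).round(1))
    m=((X[...,2]>15)&(X[...,2]<250)&(d>0)).astype(np.uint8)
    N,L,S,Ce=cv2.connectedComponentsWithStats(m)
    for i in range(1,N):
        if S[i,4]>60:
            P=X[L==i]; print(n,"obj",Ce[i].round(),S[i,4],np.median(P,0).round(),np.percentile(P,2,0).round(),np.percentile(P,98,0).round())
E
```

```text
side table z 0.08105705526043039 -775.852135564568
scene table z -0.5327006263452176 -772.2095365887885
scene lid [346.  15.] 75 [  84.7 -684.6   71.6]
scene lid [627.  38.] 99 [-782.4  -84.1   73.8]
scene lid [618.  64.] 662 [-629.     3.7   71.4]
scene lid [632.  47.] 69 [-757.1  -36.2   73.2]
scene lid [196. 187.] 472 [ 852.4 -201.8   72.9]
scene lid [346. 226.] 241 [549.7 102.8  71.4]
scene lid [379. 261.] 273 [525.7 228.8  71.1]
scene lid [449. 297.] 309 [429.3 389.8  70.8]
scene lid [428. 330.] 345 [519.9 431.2  70.7]
scene lid [601. 363.] 722 [222.4 684.4  72.3]
scene obj [380.  25.] 3374 [  66. -501.  114.] [ -60. -707.   19.] [  93. -457.  174.]
scene obj [541.   5.] 298 [-678. -412.   38.] [-731. -471.   16.] [-660. -393.   67.]
scene obj [572.  14.] 963 [-676. -270.   84.] [-729. -336.   18.] [-660. -243.  153.]
scene obj [621.  59.] 2325 [-631.  -25.   78.] [-817.  -95.   18.] [-622.  113.  116.]
scene obj [467. 131.] 4123 [112.  64. 206.] [-70. -23.  18.] [305.  93. 249.]
scene obj [180. 101.] 1248 [ 781. -581.   45.] [ 717. -660.   17.] [ 844. -530.   50.]
scene obj [23
[... 2205 characters left out ...]
  94. 248.]
side obj [283. 207.] 2383 [656.  80.  69.] [ 615. -129.   22.] [693. 219.  83.]
side obj [321. 224.] 476 [544. 114.  61.] [517.  81.  18.] [573. 132.  75.]
side obj [353. 253.] 256 [449. 185.  32.] [425. 157.  16.] [473. 203.  42.]
side obj [323. 261.] 543 [519. 244.  66.] [495. 209.  17.] [545. 255.  74.]
side obj [359. 279.] 287 [426. 266.  32.] [402. 239.  16.] [451. 287.  42.]
side obj [311. 295.] 249 [537. 329.  30.] [515. 304.  16.] [558. 348.  42.]
side obj [356. 321.] 668 [425. 402.  69.] [398. 368.  17.] [451. 418.  74.]
side obj [313. 332.] 655 [515. 445.  69.] [490. 411.  18.] [541. 459.  75.]
side obj [164. 385.] 1928 [792. 600.  67.] [740. 566.  27.] [848. 635.  71.]
```

>>> {"op": "apply_moves", "data": {"targets": [[85,[230,270,30],[0,0,0]],[85,[230,270,30],[0,0,0]],[85,[230,270,30],[0,0,0]],[85,[230,270,30],[0,0,0]],[85,[230,270,30],[0,0,0]],[85,[230,270,30],[0,0,0]],[85,[230,270,30],[0,0,0]],[85,[230,270,30],[0,0,0]],[85,[230,270,30],[0,0,0]],[85,[230,270,30],[0,0,0]],[85,[230,270,30],[0,0,0]]]}}

```text
time_s: 1.2
eef_pos: [391.3, -230.4, 261.0]
ee_rot: [-0.0, 0.988, 0.155, -0.0]
force: [-0.3, -0.8, -0.7]
grip_width: 0.997
grip_force: 0.0
```

```bash
cat >> h.py <<'E'
def shot(name):
    s=ctrl.sense(); c=camera_info("wrist"); p,d=capture("wrist")
    c={k:(np.array(v) if k=="extrinsics" else v) for k,v in c.items()}
    np.savez(f"/tmp/{name}.npz",p=p,d=d,c=np.array(c,dtype=object)); cv2.imwrite(f"pics/{name}.png",p)
    print(np.round(s["eef_pos"],1),np.round(s["ee_rot"],4),round(s["time_s"],2)); return p,d,c
def load(name):
    z=np.load(f"/tmp/{name}.npz",allow_pickle=True); return z["p"],z["d"],z["c"].item()
E
python3 -c "
from h import *
p,d,c=shot('w_tray')
X=cloud('wrist',d,c); print((d==0).mean(), np.percentile(X[...,2],[1,50,99]))"
```

```text
[ 391.3 -230.4  261. ] [-2.000e-04  9.879e-01  1.553e-01 -2.000e-04] 1.2
0.00425390625 [-1.85937612e+02  2.86811518e-01  3.57449739e+02]
```

View pics/w_tray.png

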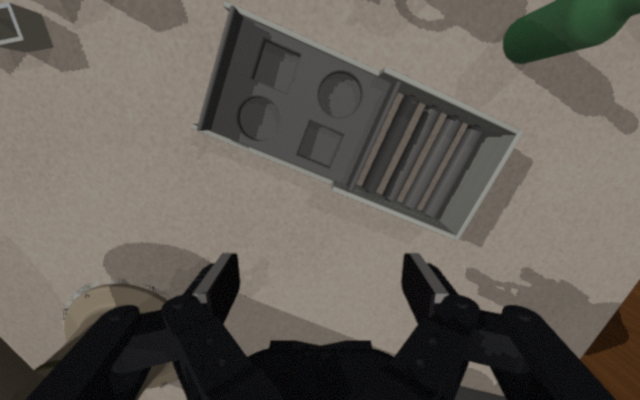

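The wrist view shows the tray at the track's +y end (left). Its round nests are at (340,93) and (258,118), and its square nests at (275,65) and (320,142). The empty bay is on the right.

```bash
python3 - <<'E'
from h import *
p,d,c=load('w_tray'); X=cloud('wrist',d,c); Z=X[...,2]
roi=np.zeros(Z.shape,np.uint8); cv2.fillPoly(roi,[np.array([[236,20],[380,75],[340,180],[208,125]])],1)
h,e=np.histogram(Z[roi>0],bins=np.arange(30,90,2)); print(dict(zip(e,h)))
zp=np.median(Z[(roi>0)&(abs(Z-54)<5)]); print("plate",zp)
m=((abs(Z-zp)<3)&(roi>0)).astype(np.uint8)*255
cs,hi=cv2.findContours(m,cv2.RETR_CCOMP,cv2.CHAIN_APPROX_NONE)
N=[]
for k,q in zip(cs,hi[0]):
    a=cv2.contourArea(k)
    if a<300: continue
    P=onplane('wrist',k[:,0].astype(float),zp,c)[:,:2].astype(np.float32)
    r=cv2.minAreaRect(P); print("hole" if q[3]>=0 else "outer",a,"rect",np.round(r[0],1),np.round(r[1],1),round(r[2],1),"circ",cv2.fitEllipse(P) if len(P)>5 else "", "mean", P.mean(0).round(1))
# walls tops z ~76 : bay
m=((abs(Z-76)<5)).astype(np.uint8); P=X[(m>0)&(X[...,1]<-200)&(X[...,0]>350)&(X[...,0]<560)][:,:2].astype(np.float32); print("bay",cv2.minAreaRect(P))
# board +y end (tray), z~84
m=(abs(Z-83)<4)&(X[...,1]>-150)&(X[...,1]<0)&(X[...,0]>350)&(X[...,0]<560); P=X[m]; print("board",len(P),P.mean(0),cv2.minAreaRect(P[:,:2].astype(np.float32)))
E
```

```text
{np.int64(30): np.int64(0), np.int64(32): np.int64(0), np.int64(34): np.int64(1), np.int64(36): np.int64(151), np.int64(38): np.int64(3847), np.int64(40): np.int64(1563), np.int64(42): np.int64(117), np.int64(44): np.int64(84), np.int64(46): np.int64(85), np.int64(48): np.int64(87), np.int64(50): np.int64(489), np.int64(52): np.int64(7023), np.int64(54): np.int64(2612), np.int64(56): np.int64(62), np.int64(58): np.int64(77), np.int64(60): np.int64(70), np.int64(62): np.int64(77), np.int64(64): np.int64(69), np.int64(66): np.int64(58), np.int64(68): np.int64(42), np.int64(70): np.int64(12), np.int64(72): np.int64(2), np.int64(74): np.int64(0), np.int64(76): np.int64(0), np.int64(78): np.int64(0), np.int64(80): np.int64(0), np.int64(82): np.int64(0), np.int64(84): np.int64(0), np.int64(86): np.int64(0)}
plate 53.48918583012056
outer 15845.5 rect [ 466.2 -175.6] [171.1 128.4] 85.8 circ ((465.3473205566406, -175.7682647705078), (144.47171020507812, 200.44992065429688), 175.5132293701172) mean [ 467.8 -173.2]
hole 1363.5 rect [ 430.3 -218.7] [46.7 46.7] 85.6 circ ((430.9060363769531, -218
[... 191 characters left out ...]
 (51.45198440551758, 51.61284637451172), 132.1066436767578) mean [ 437.  -138.6]
hole 1633.0 rect [ 492.3 -222.9] [50.9 51.8] 62.5 circ ((492.24847412109375, -222.994873046875), (51.50025177001953, 51.63267135620117), 112.75093078613281) mean [ 492.5 -222.9]
hole 1678.0 rect [ 498.8 -143.4] [45.9 46.2] 85.9 circ ((498.45220947265625, -143.74168395996094), (52.174835205078125, 53.056358337402344), 44.93977355957031) mean [ 498.8 -143.7]
bay ((452.37420654296875, -340.73126220703125), (177.43942260742188, 148.96817016601562), 85.54917907714844)
board 852 [474.12477483 -89.53998013  82.68750599] ((471.79278564453125, -88.6019287109375), (7.408146858215332, 129.5613250732422), 85.26472473144531)
```

>>> {"op": "apply_moves", "data": {"targets": [[85,[10,460,0],[0,0,0]],[85,[10,460,0],[0,0,0]],[85,[10,460,0],[0,0,0]],[85,[10,460,0],[0,0,0]],[85,[10,460,0],[0,0,0]],[85,[10,460,0],[0,0,0]],[85,[10,460,0],[0,0,0]],[85,[10,460,0],[0,0,0]],[85,[10,460,0],[0,0,0]],[85,[10,460,0],[0,0,0]],[85,[10,460,0],[0,0,0]],[85,[10,460,0],[0,0,0]],[85,[10,460,0],[0,0,0]]]}}

```text
time_s: 2.55
eef_pos: [402.4, 229.1, 261.3]
ee_rot: [0.0, 0.988, 0.155, 0.0]
force: [0.5, -0.3, 0.7]
grip_width: 0.991
grip_force: 0.0
```

```bash
cat > meas.py <<'E'
from h import *
def measure(name):
    p,d,c=load(name); X=cloud('wrist',d,c); Z=X[...,2]
    ok=(d>0)&(X[...,0]>300)&(X[...,0]<800)&(X[...,1]>-250)&(X[...,1]<520)
    hand=np.zeros(Z.shape,bool)
    hand=(d<260)  # fingers
    for lab,lo,hi in(("tin",66,78),("cup",34,44)):
        m=(ok&~hand&(Z>lo)&(Z<hi)).astype(np.uint8); m=cv2.morphologyEx(m,cv2.MORPH_OPEN,np.ones((2,2),np.uint8))
        cs,_=cv2.findContours(m,cv2.RETR_EXTERNAL,cv2.CHAIN_APPROX_NONE)
        for k in cs:
            if cv2.contourArea(k)<250: continue
            M=np.zeros(Z.shape,np.uint8); cv2.drawContours(M,[k],-1,1,-1)
            zt=np.median(Z[(M&m)>0]); P=onplane('wrist',k[:,0].astype(float),zt,c)[:,:2].astype(np.float32)
            r=cv2.minAreaRect(P)
            if max(r[1])<85: print(lab,"pix",k[:,0].mean(0).round(),"z",zt.round(1),"c",np.round(r[0],1),"size",np.round(r[1],1),"ang",round(r[2],1),"area%.2f"%(cv2.contourArea(P.reshape(-1,1,2))/(r[1][0]*r[1][1])))
if __name__=="__main__":
    import sys; shot(sys.argv[1]); measure(sys.argv[1])
E
python3 meas.py w_tins
```

```text
[402.4 229.1 261.3] [1.000e-04 9.879e-01 1.550e-01 0.000e+00] 2.55
tin pix [195. 122.] z 71.2 c [424.4 384.8] size [45.9 46.8] ang 25.5 area0.93
tin pix [470.  97.] z 71.3 c [543.8  99.1] size [45.3 46.4] ang 33.9 area0.94
tin pix [357.  83.] z 71.3 c [519.6 223.8] size [45.9 45.9] ang 76.1 area0.94
tin pix [172.  23.] z 71.1 c [515.1 426.1] size [45.8 47.3] ang 20.5 area0.91
cup pix [624. 254.] z 40.2 c [ 428.2 -231.4] size [33.7 45.2] ang 84.5 area0.88
cup pix [581. 235.] z 40.0 c [ 435.1 -153.2] size [34.1 51.3] ang 85.1 area0.75
cup pix [610. 196.] z 40.1 c [ 497.6 -157.3] size [31.9 44.3] ang 86.0 area0.86
cup pix [371. 155.] z 39.3 c [447.6 174.4] size [39.7 39.7] ang 26.1 area0.31
cup pix [305. 152.] z 39.3 c [425.3 256.5] size [39.2 39.4] ang 56.0 area0.95
cup pix [279.  43.] z 38.5 c [537. 321.] size [44.9 45.4] ang 16.6 area0.78
```

View pics/w_tins.png

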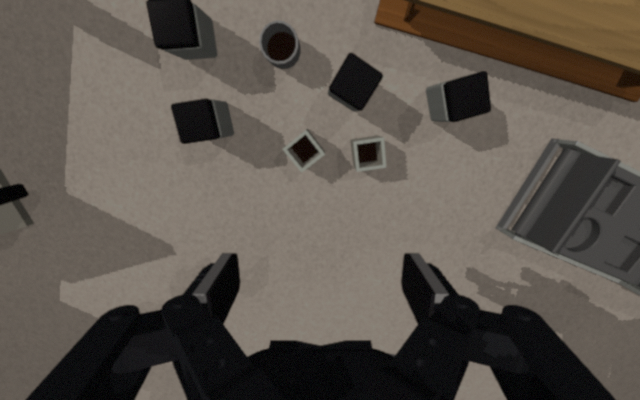

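The view shows four tins at (172,23), (195,122), (357,83) and (470,97), square cups at (371,155) and (305,152), and the round cup at (279,43). All of them are measured now. First I'll pick the square cup at (447.6,174.4), angle 26°.

>>> {"op": "apply_moves", "data": {"targets": [[55,[45.5,-56,-60],[0,0,8]],[55,[45.5,-56,-110],[0,0,8]],[55,[45.5,-56,-150],[0,0,8]],[55,[45.5,-56,-180],[0,0,8]],[55,[45.5,-56,-200],[0,0,8]],[55,[45.5,-56,-220],[0,0,8]],[55,[45.5,-56,-235],[0,0,8]],[55,[45.5,-56,-245],[0,0,8]],[55,[45.5,-56,-245],[0,0,8]],[55,[45.5,-56,-245],[0,0,8]],[30,[45.5,-56,-245],[0,0,8]],[30,[45.5,-56,-245],[0,0,8]],[30,[45.5,-56,-245],[0,0,8]],[30,[45.5,-56,-245],[0,0,8]],[30,[45.5,-56,-245],[0,0,8]],[30,[45.5,-56,-245],[0,0,8]]], "squeeze": 30}}

```text
time_s: 4.2
eef_pos: [448.2, 174.7, 17.2]
ee_rot: [0.0, 0.974, 0.225, 0.001]
force: [-1.3, -1.3, 7.2]
grip_width: 0.451
grip_force: 31.2
```

>>> {"op": "apply_moves", "data": {"targets": [[30,[0,0,40],[0,0,0]],[30,[0,0,90],[0,0,0]],[30,[0,-40,110],[0,0,-8]],[30,[-17,-90,110],[0,0,-16]],[30,[-17,-140,110],[0,0,-24]],[30,[-17,-190,110],[0,0,-30.3]],[30,[-17,-240,110],[0,0,-30.3]],[30,[-17,-290,110],[0,0,-30.3]],[30,[-17,-340,110],[0,0,-30.3]],[30,[-17,-380,110],[0,0,-30.3]],[30,[-17,-393,90],[0,0,-30.3]],[30,[-17,-393,75],[0,0,-30.3]],[30,[-17,-393,62],[0,0,-30.3]],[30,[-17,-393,62],[0,0,-30.3]],[30,[-17,-393,62],[0,0,-30.3]]]}}

```text
time_s: 5.7
eef_pos: [430.7, -218.4, 78.8]
ee_rot: [0.0, 0.999, -0.038, 0.0]
force: [0.5, -0.8, -0.9]
grip_width: 0.452
grip_force: 31.0
```

```bash
python3 -c "
from h import *
p,d,c=shot('w_h1')
print(ctrl.sense()['grip_width'])"
```

```text
[ 430.7 -218.4   78.8] [ 1.000e-04  9.993e-01 -3.760e-02  1.000e-04] 5.7
0.4487579309690729
```

View pics/w_h1.png

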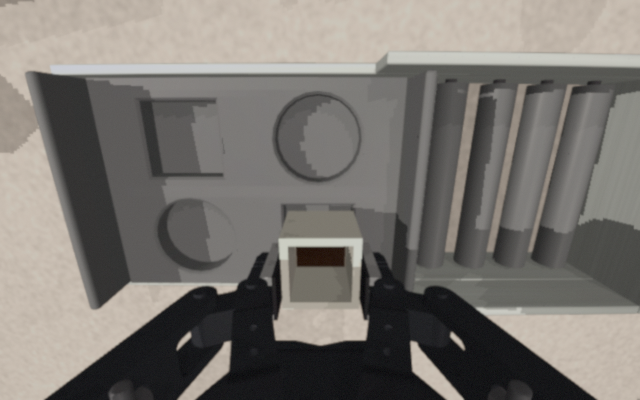

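The held cup, at (320,270), lines up over square nest b, whose rim shows at (318,208). Next I lower it, and re-measure the other nests from this closer view.

>>> {"op": "apply_moves", "data": {"targets": [[30,[0,0,-10],[0,0,0]],[30,[0,0,-16],[0,0,0]],[30,[0,0,-20],[0,0,0]],[30,[0,0,-22],[0,0,0]],[30,[0,0,-22.5],[0,0,0]],[30,[0,0,-22.5],[0,0,0]]]}}

```text
time_s: 6.35
eef_pos: [430.3, -218.6, 57.1]
ee_rot: [0.0, 0.999, -0.037, -0.0]
force: [-9.5, 3.0, 18.8]
grip_width: 0.448
grip_force: 33.8
```

```bash
python3 - <<'E'
from h import *
p,d,c=load('w_h1'); X=cloud('wrist',d,c); Z=X[...,2]
roi=np.zeros(Z.shape,np.uint8); cv2.fillPoly(roi,[np.array([[95,85],[415,85],[415,200],[270,200],[240,275],[130,275]])],1)
zp=np.median(Z[(roi>0)&(abs(Z-54)<5)]); print(zp)
m=((abs(Z-zp)<4)&(roi>0)).astype(np.uint8)*255
cs,hi=cv2.findContours(m,cv2.RETR_CCOMP,cv2.CHAIN_APPROX_NONE)
for k,q in zip(cs,hi[0]):
    if cv2.contourArea(k)<1500 or q[3]<0: continue
    P=onplane('wrist',k[:,0].astype(float),zp,c)[:,:2].astype(np.float32); print(k[:,0].mean(0).round(),cv2.minAreaRect(P))
E
```

```text
53.48063150106702
[195. 235.] ((438.1902770996094, -139.5943603515625), (49.927406311035156, 49.30256652832031), 85.63412475585938)
[183. 137.] ((498.9720153808594, -144.29872131347656), (44.414180755615234, 44.720008850097656), 85.5687255859375)
[318. 138.] ((492.7917175292969, -222.79278564453125), (50.39680480957031, 50.2952995300293), 47.778995513916016)
```

>>> {"op": "apply_moves", "data": {"targets": [[48,[0,0,0],[0,0,0]],[48,[0,0,0],[0,0,0]],[48,[0,0,0],[0,0,0]],[48,[0,0,30],[0,0,0]],[48,[0,0,70],[0,0,0]],[60,[-10,40,100],[0,0,8]],[60,[-15,85,120],[0,0,16]],[60,[-20,130,130],[0,0,22.3]],[60,[-28,178,140],[0,0,22.3]],[60,[-28,225,150],[0,0,22.3]],[60,[-28,272,160],[0,0,22.3]],[60,[-28,320,170],[0,0,22.3]],[60,[-28,368,180],[0,0,22.3]],[60,[-28,415,190],[0,0,22.3]],[60,[-28,448,205],[0,0,22.3]],[60,[-28,448,205],[0,0,22.3]],[60,[-28,448,205],[0,0,22.3]]]}}

```text
time_s: 8.05
eef_pos: [402.3, 229.8, 260.4]
ee_rot: [0.0, 0.988, 0.157, -0.0]
force: [0.1, 0.0, -0.1]
grip_width: 0.704
grip_force: 0.0
```

```bash
python3 meas.py w_2
```

```text
[402.3 229.8 260.4] [ 1.000e-04  9.876e-01  1.570e-01 -3.000e-04] 8.05
tin pix [196. 121.] z 71.2 c [424.4 384.9] size [45.9 46.6] ang 25.4 area0.93
tin pix [470.  98.] z 71.3 c [543.8  99.1] size [45.2 46.6] ang 34.2 area0.94
tin pix [358.  82.] z 71.3 c [519.6 223.8] size [45.7 46. ] ang 76.7 area0.94
tin pix [173.  22.] z 71.1 c [514.9 425.8] size [45.5 46.7] ang 21.8 area0.91
cup pix [582. 236.] z 39.9 c [ 434.6 -153.9] size [33.4 50.7] ang 84.4 area0.76
cup pix [611. 197.] z 40.2 c [ 497.7 -157.7] size [31.6 44.7] ang 86.6 area0.88
cup pix [305. 152.] z 39.3 c [425.3 256.5] size [39.2 39.5] ang 56.2 area0.95
cup pix [280.  42.] z 38.3 c [536.6 321. ] size [44.7 45.3] ang 17.9 area0.78
```

>>> {"op": "apply_moves", "data": {"targets": [[55,[23,26.5,-40],[0,0,8]],[55,[23,26.5,-80],[0,0,16]],[55,[23,26.5,-120],[0,0,24]],[55,[23,26.5,-150],[0,0,32]],[55,[23,26.5,-180],[0,0,38.2]],[55,[23,26.5,-205],[0,0,38.2]],[55,[23,26.5,-225],[0,0,38.2]],[55,[23,26.5,-240],[0,0,38.2]],[55,[23,26.5,-244],[0,0,38.2]],[55,[23,26.5,-244],[0,0,38.2]],[30,[23,26.5,-244],[0,0,38.2]],[30,[23,26.5,-244],[0,0,38.2]],[30,[23,26.5,-244],[0,0,38.2]],[30,[23,26.5,-244],[0,0,38.2]],[30,[23,26.5,-244],[0,0,38.2]],[30,[23,26.5,-204],[0,0,38.2]],[30,[23,26.5,-154],[0,0,38.2]],[30,[23,26.5,-134],[0,0,38.2]]]}}

```text
time_s: 9.9
eef_pos: [426.7, 256.7, 130.9]
ee_rot: [0.0, 0.882, 0.471, 0.003]
force: [1.1, -0.3, -1.2]
grip_width: 0.448
grip_force: 31.4
```

>>> {"op": "apply_moves", "data": {"targets": [[30,[9,-45,0],[0,0,-8]],[30,[18,-93,0],[0,0,-16]],[30,[27,-141,0],[0,0,-24]],[30,[36,-189,0],[0,0,-32]],[30,[45,-237,0],[0,0,-40]],[30,[54,-285,0],[0,0,-48]],[30,[63,-333,0],[0,0,-56]],[30,[73,-380,0],[0,0,-60.5]],[30,[73.2,-400.4,-20],[0,0,-60.5]],[30,[73.2,-400.4,-45],[0,0,-60.5]],[30,[73.2,-400.4,-48],[0,0,-60.5]],[30,[73.2,-400.4,-48],[0,0,-60.5]],[30,[73.2,-400.4,-53],[0,0,-60.5]],[30,[73.2,-400.4,-60],[0,0,-60.5]],[30,[73.2,-400.4,-65],[0,0,-60.5]],[30,[73.2,-400.4,-69],[0,0,-60.5]],[30,[73.2,-400.4,-70.5],[0,0,-60.5]],[30,[73.2,-400.4,-70.5],[0,0,-60.5]]]}}

```text
time_s: 11.7
eef_pos: [498.5, -144.5, 59.9]
ee_rot: [0.001, 0.999, -0.037, 0.0]
force: [-19.9, 2.5, 36.1]
grip_width: 0.449
grip_force: 44.3
```

>>> {"op": "apply_moves", "data": {"targets": [[30,[0,0,5],[0,0,0]],[30,[-1.5,0.3,5],[0,0,0]],[30,[-1.5,0.3,5],[0,0,0]],[30,[-1.5,0.3,2],[0,0,0]],[30,[-1.5,0.3,0],[0,0,0]],[30,[-1.5,0.3,0],[0,0,0]]]}}

```text
time_s: 12.3
eef_pos: [497.3, -144.3, 58.5]
ee_rot: [0.001, 0.999, -0.037, 0.0]
force: [-13.4, 2.5, 30.6]
grip_width: 0.449
grip_force: 44.5
```

>>> {"op": "apply_moves", "data": {"targets": [[48,[-1.5,0.3,0],[0,0,0]],[48,[-1.5,0.3,0],[0,0,0]],[48,[-1.5,0.3,0],[0,0,0]],[48,[-1.5,0.3,30],[0,0,0]],[48,[-1.5,0.3,70],[0,0,0]],[48,[-40,0.3,100],[0,0,0]],[48,[-60,0.3,120],[0,0,0]],[48,[-60,0.3,120],[0,0,0]]]}}

```text
time_s: 13.1
eef_pos: [436.8, -144.1, 178.5]
ee_rot: [0.001, 0.999, -0.038, 0.002]
force: [0.8, -0.7, -0.3]
grip_width: 0.562
grip_force: 0.0
```

```bash
python3 - <<'E'
from h import *
p,d,c=shot('w_3'); X=cloud('wrist',d,c); Z=X[...,2]
for n,(x,y) in dict(a=(498.5,-143.8),b=(430.5,-218.5)).items():
    m=(Z>70)&(Z<95)&(np.hypot(X[...,0]-x,X[...,1]-y)<36)
    P=X[m]; r=cv2.minAreaRect(P[:,:2].astype(np.float32)); print(n,np.percentile(Z[m],[10,50,90]).round(1),np.round(r[0],1),np.round(r[1],1),round(r[2],1))
E
```

```text
[ 436.8 -144.1  178.5] [ 0.0011  0.9993 -0.0381  0.0017] 13.1
a [73.1 81.2 90.1] [ 491.9 -145.2] [39.  44.8] 85.7
b [72.2 79.2 80.3] [ 431.8 -220.6] [38.9 39.2] 85.6
```

View pics/w_3.png

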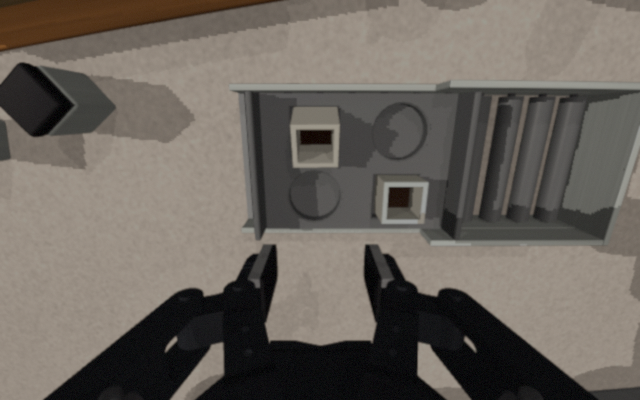

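Cup a at (317,137) is tilted, leaning towards -x with its +x edge caught on the rim. Cup b at (402,198) sits flat. I'll re-grip cup a along x, which squares it up, then re-seat it.

>>> {"op": "apply_moves", "data": {"targets": [[65,[10,0,0],[0,0,8.5]],[65,[20,0,0],[0,0,17]],[65,[30,0,0],[0,0,25.5]],[65,[40,0,0],[0,0,34]],[65,[50,0,0],[0,0,42.5]],[65,[58,-0.7,0],[0,0,51]],[65,[58,-0.7,0],[0,0,59.5]],[65,[58,-0.7,-10],[0,0,68]],[65,[58,-0.7,-20],[0,0,76.5]],[65,[58,-0.7,-40],[0,0,85]],[65,[58,-0.7,-60],[0,0,90]],[65,[58,-0.7,-85],[0,0,90]],[65,[58,-0.7,-105],[0,0,90]],[65,[58,-0.7,-118],[0,0,90]],[65,[58,-0.7,-118],[0,0,90]],[30,[58,-0.7,-118],[0,0,90]],[30,[58,-0.7,-118],[0,0,90]],[30,[58,-0.7,-118],[0,0,90]],[30,[58,-0.7,-118],[0,0,90]],[30,[58,-0.7,-118],[0,0,90]]]}}

```text
time_s: 15.15
eef_pos: [495.9, -144.6, 59.1]
ee_rot: [0.001, 0.733, 0.68, 0.0]
force: [0.5, 1.7, 5.9]
grip_width: 0.538
grip_force: 29.9
```

>>> {"op": "apply_moves", "data": {"targets": [[30,[0,0,8],[0,0,0]],[30,[0,0,16],[0,0,0]],[30,[0,0,25],[0,0,0]],[30,[0,0,25],[0,0,0]],[30,[0,0,25],[0,0,0]],[30,[0,0,25],[0,0,0]]], "squeeze": 60}}

```text
time_s: 15.75
eef_pos: [495.0, -144.3, 83.0]
ee_rot: [-0.0, 0.733, 0.68, -0.0]
force: [0.1, 0.7, -1.5]
grip_width: 0.522
grip_force: 55.7
```

```bash
python3 - <<'E'
from h import *
p,d,c=shot('w_4'); X=cloud('wrist',d,c); Z=X[...,2]
print(ctrl.sense()['grip_width'])
m=(d>0)&(Z>60)&(np.hypot(X[...,0]-496,X[...,1]+144)<40)&(p.min(2)>110)
P=X[m]; print(m.sum(),np.percentile(P,[2,50,98],axis=0).round(1))
E
```

```text
[ 495.  -144.3   83. ] [-4.000e-04  7.333e-01  6.799e-01 -1.000e-04] 15.75
0.5195371851415885
5117 [[ 472.4 -163.    73.1]
 [ 494.  -128.1  101.5]
 [ 515.4 -124.4  114.8]]
```

View pics/w_4.png

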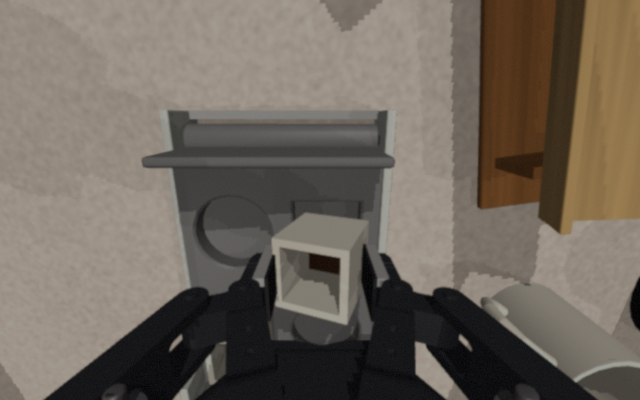

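Cup a is held diagonally at (320,265). I'll put it on free counter and square it with two grips at right angles.

>>> {"op": "apply_moves", "data": {"targets": [[30,[0,0,40],[0,0,0]],[30,[-20,40,45],[0,0,0]],[30,[-40,80,45],[0,0,0]],[30,[-60,120,45],[0,0,0]],[30,[-65,154,20],[0,0,0]],[30,[-65,154,-20],[0,0,0]],[30,[-65,154,-50],[0,0,0]],[30,[-65,154,-61],[0,0,0]],[30,[-65,154,-62],[0,0,0]],[30,[-65,154,-62],[0,0,0]],[62,[-65,154,-62],[0,0,0]],[62,[-65,154,-62],[0,0,0]],[62,[-65,154,-62],[0,0,0]],[62,[-65,154,-67],[0,0,0]],[62,[-65,154,-67],[0,0,0]],[30,[-65,154,-67],[0,0,0]],[30,[-65,154,-67],[0,0,0]],[30,[-65,154,-67],[0,0,0]],[30,[-65,154,-67],[0,0,0]]], "squeeze": 30}}

```text
time_s: 17.7
eef_pos: [430.6, 9.6, 16.5]
ee_rot: [0.0, 0.733, 0.68, 0.0]
force: [-0.1, -0.8, 4.1]
grip_width: 0.45
grip_force: 31.0
```

>>> {"op": "apply_moves", "data": {"targets": [[60,[0,0,0],[0,0,0]],[60,[0,0,0],[0,0,0]],[60,[0,0,40],[0,0,0]],[60,[0,0,45],[0,0,-8.5]],[60,[0,0,45],[0,0,-17]],[60,[0,0,45],[0,0,-25.5]],[60,[0,0,45],[0,0,-34]],[60,[0,0,45],[0,0,-42.5]],[60,[0,0,45],[0,0,-51]],[60,[0,0,45],[0,0,-59.5]],[60,[0,0,45],[0,0,-68]],[60,[0,0,45],[0,0,-76.5]],[60,[0,0,45],[0,0,-85]],[60,[0,0,30],[0,0,-90]],[60,[0,0,5],[0,0,-90]],[60,[0,0,0],[0,0,-90]],[30,[0,0,0],[0,0,-90]],[30,[0,0,0],[0,0,-90]],[30,[0,0,0],[0,0,-90]],[30,[0,0,0],[0,0,-90]]]}}

```text
time_s: 19.7
eef_pos: [430.5, 9.6, 16.8]
ee_rot: [0.0, 0.999, -0.038, 0.0]
force: [-0.5, -0.3, -0.9]
grip_width: 0.449
grip_force: 31.1
```

>>> {"op": "apply_moves", "data": {"targets": [[30,[0,0,45],[0,0,0]],[30,[0,0,90],[0,0,0]],[30,[20,-45,100],[0,0,0]],[30,[40,-90,100],[0,0,0]],[30,[60,-130,100],[0,0,0]],[30,[68.2,-154,90],[0,0,0]],[30,[68.2,-154,65],[0,0,0]],[30,[68.2,-154,60],[0,0,0]],[30,[68.2,-154,60],[0,0,0]],[30,[68.2,-154,55],[0,0,0]],[30,[68.2,-154,50],[0,0,0]],[30,[68.2,-154,46],[0,0,0]],[30,[68.2,-154,46],[0,0,0]]]}}

```text
time_s: 21.0
eef_pos: [498.3, -144.1, 62.0]
ee_rot: [-0.0, 0.999, -0.038, -0.0]
force: [0.2, -0.1, -0.6]
grip_width: 0.451
grip_force: 31.1
```

>>> {"op": "apply_moves", "data": {"targets": [[30,[0,0,-3],[0,0,0]],[30,[0,0,-5],[0,0,0]],[30,[0,0,-5.5],[0,0,0]],[30,[0,0,-5.5],[0,0,0]]]}}

```text
time_s: 21.4
eef_pos: [498.5, -144.4, 56.8]
ee_rot: [0.0, 0.999, -0.038, 0.0]
force: [-0.4, -0.0, -1.2]
grip_width: 0.452
grip_force: 31.3
```

>>> {"op": "apply_moves", "data": {"targets": [[48,[0,0,0],[0,0,0]],[48,[0,0,0],[0,0,0]],[48,[0,0,0],[0,0,0]],[48,[0,0,35],[0,0,0]],[60,[0,0,80],[0,0,0]],[60,[-20,40,100],[0,0,8]],[60,[-40,85,120],[0,0,16]],[60,[-60,130,140],[0,0,22.3]],[60,[-75,175,160],[0,0,22.3]],[60,[-90,220,180],[0,0,22.3]],[60,[-96,265,190],[0,0,22.3]],[60,[-96,310,200],[0,0,22.3]],[60,[-96,350,204],[0,0,22.3]],[60,[-96,374,204],[0,0,22.3]],[60,[-96,374,204],[0,0,22.3]],[60,[-96,374,204],[0,0,22.3]]]}}

```text
time_s: 23.0
eef_pos: [402.3, 229.6, 260.7]
ee_rot: [0.0, 0.988, 0.157, -0.0]
force: [0.2, -0.5, -1.1]
grip_width: 0.702
grip_force: 0.0
```

```bash
python3 meas.py w_5
```

```text
[402.3 229.6 260.7] [ 1.000e-04  9.876e-01  1.568e-01 -2.000e-04] 23.0
tin pix [617. 196.] z 73.7 c [ 498.6 -126.1] size [14.2 40.4] ang 85.0 area0.78
tin pix [196. 121.] z 71.2 c [424.4 384.8] size [46.  46.6] ang 25.2 area0.93
tin pix [470.  97.] z 71.3 c [543.9  99. ] size [45.2 46.1] ang 34.1 area0.94
tin pix [357.  83.] z 71.3 c [519.5 223.7] size [45.7 46.2] ang 76.5 area0.94
tin pix [173.  22.] z 71.2 c [514.9 426. ] size [45.9 46.3] ang 22.3 area0.91
cup pix [582. 236.] z 40.1 c [ 434.5 -154.7] size [33.4 50.7] ang 85.1 area0.74
cup pix [280.  43.] z 38.4 c [536.7 320.8] size [44.7 45.4] ang 17.9 area0.78
```

>>> {"op": "apply_moves", "data": {"targets": [[60,[30,20,-10],[0,0,8.5]],[60,[65,45,-30],[0,0,17]],[60,[105,71,-60],[0,0,25.5]],[60,[134.3,91,-90],[0,0,34]],[60,[134.3,91,-120],[0,0,42.5]],[60,[134.3,91,-150],[0,0,51]],[60,[134.3,91,-180],[0,0,59.5]],[60,[134.3,91,-205],[0,0,67.7]],[60,[134.3,91,-230],[0,0,67.7]],[60,[134.3,91,-244],[0,0,67.7]],[60,[134.3,91,-244],[0,0,67.7]],[36,[134.3,91,-244],[0,0,67.7]],[36,[134.3,91,-244],[0,0,67.7]],[36,[134.3,91,-244],[0,0,67.7]],[36,[134.3,91,-244],[0,0,67.7]]]}}

```text
time_s: 24.55
eef_pos: [537.5, 320.7, 18.1]
ee_rot: [0.001, 0.733, 0.68, 0.001]
force: [-0.1, -1.0, 6.7]
grip_width: 0.522
grip_force: 31.3
```

>>> {"op": "apply_moves", "data": {"targets": [[60,[0,0,0],[0,0,0]],[60,[0,0,0],[0,0,0]],[60,[0,0,0],[0,0,-8.5]],[60,[0,0,0],[0,0,-17]],[60,[0,0,0],[0,0,-25.5]],[60,[0,0,0],[0,0,-34]],[60,[0,0,0],[0,0,-42.5]],[60,[0,0,0],[0,0,-51]],[60,[0,0,0],[0,0,-59.5]],[60,[0,0,0],[0,0,-68]],[60,[0,0,0],[0,0,-76.5]],[60,[0,0,0],[0,0,-85]],[60,[0,0,0],[0,0,-90]],[60,[0,0,0],[0,0,-90]],[36,[0,0,0],[0,0,-90]],[36,[0,0,0],[0,0,-90]],[36,[0,0,0],[0,0,-90]],[36,[0,0,0],[0,0,-90]]]}}

```text
time_s: 26.35
eef_pos: [536.9, 320.8, 17.1]
ee_rot: [-0.0, 0.999, -0.037, 0.0]
force: [-1.1, 0.7, 3.5]
grip_width: 0.528
grip_force: 31.0
```

>>> {"op": "apply_moves", "data": {"targets": [[36,[0,0,45],[0,0,0]],[36,[0,0,95],[0,0,0]],[36,[-4,-45,110],[0,0,0]],[36,[-8,-93,110],[0,0,0]],[36,[-12,-141,110],[0,0,0]],[36,[-16,-189,110],[0,0,0]],[36,[-20,-237,110],[0,0,0]],[36,[-24,-285,110],[0,0,0]],[36,[-28,-333,110],[0,0,0]],[36,[-32,-381,110],[0,0,0]],[36,[-36,-429,110],[0,0,0]],[36,[-40,-477,110],[0,0,0]],[36,[-44.2,-525,110],[0,0,0]],[36,[-44.2,-543.9,90],[0,0,0]],[36,[-44.2,-543.9,64],[0,0,0]],[36,[-44.2,-543.9,60],[0,0,0]],[36,[-44.2,-543.9,60],[0,0,0]],[36,[-44.2,-543.9,54],[0,0,0]],[36,[-44.2,-543.9,48],[0,0,0]],[36,[-44.2,-543.9,46],[0,0,0]]]}}

```text
time_s: 28.35
eef_pos: [492.6, -222.9, 62.6]
ee_rot: [-0.0, 0.999, -0.037, -0.0]
force: [0.2, 0.8, -1.0]
grip_width: 0.536
grip_force: 31.6
```

>>> {"op": "apply_moves", "data": {"targets": [[36,[0,0,0],[0,0,0]],[36,[0,0,-3],[0,0,0]],[36,[0,0,-5],[0,0,0]],[36,[0,0,-5.5],[0,0,0]],[36,[0,0,-5.5],[0,0,0]]]}}

```text
time_s: 28.85
eef_pos: [492.5, -223.3, 57.2]
ee_rot: [-0.0, 0.999, -0.038, -0.0]
force: [-0.1, -0.1, -0.6]
grip_width: 0.535
grip_force: 31.6
```

>>> {"op": "apply_moves", "data": {"targets": [[56,[0,0,0],[0,0,0]],[56,[0,0,0],[0,0,0]],[56,[0,0,0],[0,0,0]],[56,[0,0,35],[0,0,0]],[56,[0,0,75],[0,0,0]],[0,[-20,40,100],[0,0,0]],[0,[-60,60,120],[0,0,0]],[0,[-75,60,140],[0,0,0]],[0,[-75,60,140],[0,0,0]],[0,[-75,60,140],[0,0,0]]]}}

```text
time_s: 29.85
eef_pos: [417.8, -163.5, 197.4]
ee_rot: [0.0, 0.999, -0.038, 0.0]
force: [-0.2, -0.4, -0.3]
grip_width: 0.0
grip_force: 0.0
```

```bash
cat > cups.py <<'E'
from h import *
import sys
p,d,c=shot(sys.argv[1]); X=cloud('wrist',d,c); Z=X[...,2]
m=((Z>76)&(Z<95)&(X[...,0]>395)&(X[...,0]<535)&(d>150)).astype(np.uint8)
N,L,S,C=cv2.connectedComponentsWithStats(m)
for i in range(1,N):
    if S[i,4]<80: continue
    P=X[L==i]; print(C[i].round(),np.percentile(P[:,2],[5,50,95]).round(1),np.array(cv2.minAreaRect(P[:,:2].astype(np.float32))[0]).round(1),np.array(cv2.minAreaRect(P[:,:2].astype(np.float32))[1]).round(1))
E
python3 cups.py w_6
```

```text
[ 417.8 -163.5  197.4] [ 3.000e-04  9.993e-01 -3.790e-02  5.000e-04] 29.85
[234. 141.] [77.1 82.9 84.3] [471.3 -90.3] [  6.8 128. ]
[436. 141.] [77.  82.9 84.5] [ 458.2 -272.8] [  6.7 127.2]
[382. 110.] [77.5 79.3 80.6] [ 493.  -224.1] [44.4 45.2]
[292. 112.] [78.2 79.4 80.7] [ 497.9 -145.6] [39.3 39. ]
[379. 179.] [77.7 79.6 80.7] [ 431.7 -221. ] [39.4 39. ]
```

View pics/w_6.png

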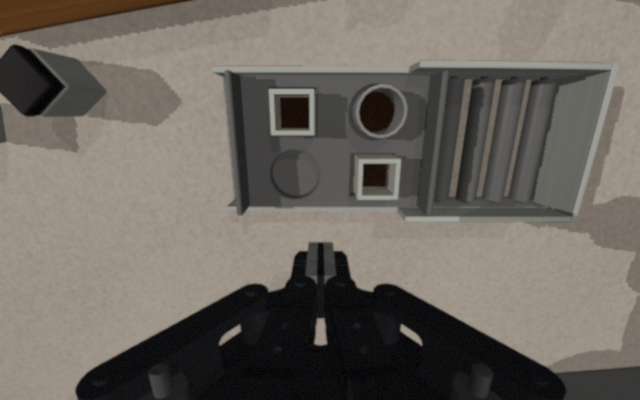

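All three cups sit level, with tops at about 80 mm, at (292,112), (382,110) and (379,179). Next I push the tray home.

>>> {"op": "apply_moves", "data": {"targets": [[0,[20,45,0],[0,0,0]],[0,[45,85,0],[0,0,0]],[0,[56,104,-25],[0,0,0]],[0,[56,104,-70],[0,0,0]],[0,[56,104,-110],[0,0,0]],[0,[56,104,-140],[0,0,0]],[0,[56,104,-142],[0,0,0]],[0,[56,104,-142],[0,0,0]],[0,[55.4,96,-142],[0,0,0]],[0,[55,90,-142],[0,0,0]],[0,[54.5,84,-142],[0,0,0]],[0,[54,76,-142],[0,0,0]],[0,[53.4,68,-142],[0,0,0]],[0,[52.7,58,-142],[0,0,0]],[0,[52,48,-142],[0,0,0]]]}}

```text
time_s: 31.4
eef_pos: [469.5, -116.1, 55.4]
ee_rot: [-0.0, 0.999, -0.038, 0.0]
force: [0.5, 3.3, 2.6]
grip_width: 0.002
grip_force: 1.7
```

>>> {"op": "apply_moves", "data": {"targets": [[0,[-0.7,-10,0],[0,0,0]],[0,[-1.4,-20,0],[0,0,0]],[0,[-2.1,-30,0],[0,0,0]],[0,[-2.8,-40,0],[0,0,0]],[0,[-3.5,-50,0],[0,0,0]],[0,[-4.2,-60,0],[0,0,0]],[0,[-4.9,-70,0],[0,0,0]],[0,[-5.4,-78,0],[0,0,0]],[0,[-5.9,-84,0],[0,0,0]],[0,[-6.3,-90,0],[0,0,0]],[0,[-6.5,-93,0],[0,0,0]],[0,[-6.7,-96,0],[0,0,0]]]}}

```text
time_s: 32.6
eef_pos: [462.9, -211.5, 55.3]
ee_rot: [0.0, 0.999, -0.038, 0.0]
force: [-1.1, 1.9, -0.5]
grip_width: -0.002
grip_force: 1.0
```

>>> {"op": "apply_moves", "data": {"targets": [[0,[-0.2,-3,0],[0,0,0]],[0,[-0.4,-6,0],[0,0,0]],[0,[-0.5,-8,0],[0,0,0]],[0,[-0.6,-9,0],[0,0,0]],[0,[-0.7,-10,0],[0,0,0]],[0,[-0.7,-10,0],[0,0,0]]]}}

```text
time_s: 33.2
eef_pos: [462.3, -218.3, 55.3]
ee_rot: [-0.003, 0.999, -0.038, -0.0]
force: [3.3, 19.6, 5.0]
grip_width: -0.002
grip_force: 10.2
```

>>> {"op": "apply_moves", "data": {"targets": [[0,[0,15,0],[0,0,0]],[0,[0,35,0],[0,0,0]],[0,[0,35,40],[0,0,0]],[0,[0,35,85],[0,0,0]],[0,[-20,5,120],[0,0,0]],[0,[-45,-30,140],[0,0,0]],[0,[-50,-40,140],[0,0,0]],[0,[-50,-40,140],[0,0,0]]]}}

```text
time_s: 34.0
eef_pos: [411.7, -262.3, 195.4]
ee_rot: [0.001, 0.999, -0.039, 0.0]
force: [-0.1, 0.4, -0.2]
grip_width: -0.002
grip_force: 0.0
```

```bash
python3 cups.py w_7; python3 - <<'E'
from h import *
p,d,c=load('w_7'); X=cloud('wrist',d,c); Z=X[...,2]
print(np.median(Z[(X[...,1]>0)&(abs(Z)<10)]))
for lo in (40,): 
  P=X[(Z>68)&(Z<78.5)&(X[...,0]>360)&(X[...,0]<560)&(X[...,1]<-200)&(d>150)]; print(len(P)); a=np.radians(-4.15); u=np.array([-np.sin(a),np.cos(a)]); print(np.percentile(P[:,:2]@u,[1,2,50,98]))
  for q in((471.3,-90.3),(458.2,-272.8)): print(np.array(q)@u)
E
```

```text
[ 411.7 -262.3  195.4] [ 5.000e-04  9.992e-01 -3.890e-02  4.000e-04] 34.0
[490. 136.] [76.4 82.5 84.4] [ 455.1 -421.9] [ 12.7 120.8]
[286. 142.] [79.2 83.1 84.5] [ 461.  -236.2] [  6.3 129.2]
[435. 112.] [76.7 79.2 80.6] [ 481.8 -369.8] [45.1 46. ]
[347. 112.] [78.1 79.6 80.7] [ 486.8 -292. ] [38.4 38. ]
[428. 181.] [77.  79.5 80.7] [ 420.4 -366.7] [39.4 39.4]
-0.5566235532066344
5648
[-394.58302176 -394.05955406 -333.25029477 -205.31832438]
-55.95626739245845
-238.92577300282295
```

View pics/w_7.png

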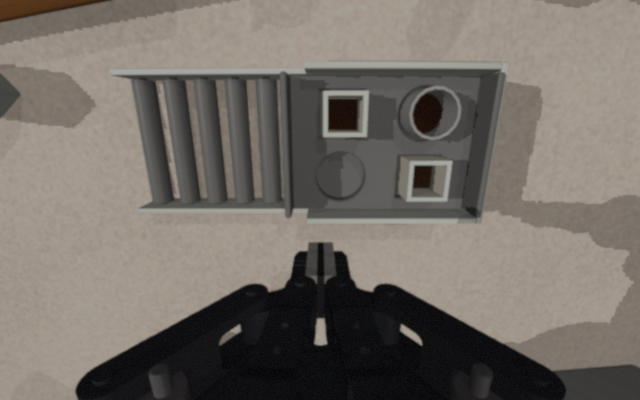

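The tray is home, with its far board at (490,136) against the stop and the cups level. Next I look at the ledge.

>>> {"op": "apply_moves", "data": {"targets": [[60,[20,40,20],[0,0,0]],[60,[40,80,40],[0,0,0]],[60,[60,122,60],[0,0,0]],[60,[80,164,75],[0,0,0]],[60,[100,206,75],[0,0,0]],[60,[120,248,75],[0,0,0]],[60,[140,290,75],[0,0,0]],[60,[148,300,75],[0,0,0]],[60,[148,300,75],[0,0,0]],[60,[148,300,75],[0,0,0]]]}}

```text
time_s: 35.05
eef_pos: [559.7, 38.7, 269.5]
ee_rot: [0.0, 0.999, -0.037, -0.001]
force: [-0.3, -0.1, 0.4]
grip_width: 0.704
grip_force: 0.0
```

```bash
python3 - <<'E'
from h import *
p,d,c=shot('w_ledge'); X=cloud('wrist',d,c); Z=X[...,2]
m=(Z>45)&(Z<100)&(X[...,0]>600)&(X[...,0]<760)&(X[...,1]>-160)&(X[...,1]<260)
P=X[m]; r=cv2.minAreaRect(P[:,:2].astype(np.float32)); print(r)
mr=(Z>3)&(Z<100)&(X[...,0]>590)&(X[...,0]<760)&(X[...,1]>-170)&(X[...,1]<260); print(cv2.minAreaRect(X[mr][:,:2].astype(np.float32)))
# long-axis profile
ctr=np.array(r[0]); B=cv2.boxPoints(r); e=max(((B[i]-B[i-1]) for i in range(4)),key=np.linalg.norm); v=e/np.linalg.norm(e); v*=np.sign(v[1]); u=np.array([v[1],-v[0]]); print("yaw",np.degrees(np.arctan2(-v[0],v[1])))
a=(X[...,:2]-ctr)@u; b=(X[...,:2]-ctr)@v
for b0 in(-140,0,140):
    print(b0,[(s,round(float(np.median(Z[(abs(a-s)<2)&(abs(b-b0)<25)&(d>0)])),1)) for s in range(-60,61,4) if ((abs(a-s)<2)&(abs(b-b0)<25)).any()])
E
```

```text
[559.7  38.7 269.5] [ 1.000e-04  9.993e-01 -3.740e-02 -8.000e-04] 35.05
((656.8963623046875, 37.253936767578125), (73.54605102539062, 361.36883544921875), 3.682194948196411)
((672.0266723632812, 38.77082824707031), (118.7956771850586, 374.68292236328125), 3.9161970615386963)
yaw 3.6821928
-140 [(-60, -0.4), (-56, -0.4), (-52, -0.3), (-48, -0.4), (-44, 0.6), (-40, 7.7), (-36, 78.4), (-32, 79.2), (-28, 70.6), (-24, 60.9), (-20, 61.5), (-16, 62.8), (-12, 63.6), (-8, 64.9), (-4, 66.0), (0, 67.2), (4, 68.4), (8, 69.4), (12, 70.5), (16, 71.6), (20, 72.7), (24, 73.7), (28, 80.3), (32, 81.5), (36, 73.6), (48, -0.3), (52, -0.4), (56, -0.3), (60, -0.4)]
0 [(-60, -0.3), (-56, -0.4), (-52, -0.3), (-48, -0.2), (-44, 6.2), (-40, 7.7), (-36, 78.5), (-32, 78.9), (-28, 67.9), (-24, 61.0), (-20, 62.0), (-16, 63.0), (-12, 64.0), (-8, 65.1), (-4, 66.2), (0, 67.2), (4, 68.3), (8, 69.2), (12, 70.2), (16, 71.4), (20, 72.5), (24, 73.5), (28, 80.1), (32, 81.4), (36, 73.0), (48, -0.6), (52, -0.5), (56, -0.6), (60, -0.7)]
140 [(-60, -0.5), (-56, -0.3), (-52, -0.4), (-48, -0.5), (-44, 6.3), (-40, 7.6), (-36, 78.6), (-32, 79.0), (-28, 68.2), (-24, 60.8), (-20, 61.8), (-16, 62.9), (-12, 64.1), (-8, 64.9), (-4, 66.1), (0, 67.0), (4, 68.1), (8, 69.1), (12, 70.1), (16, 71.2), (20, 72.3), (24, 73.2), (28, 80.2), (32, 81.3), (36, 71.8), (48, -1.0), (52, -0.6), (56, -0.5), (60, -0.5)]
```

View pics/w_ledge.png

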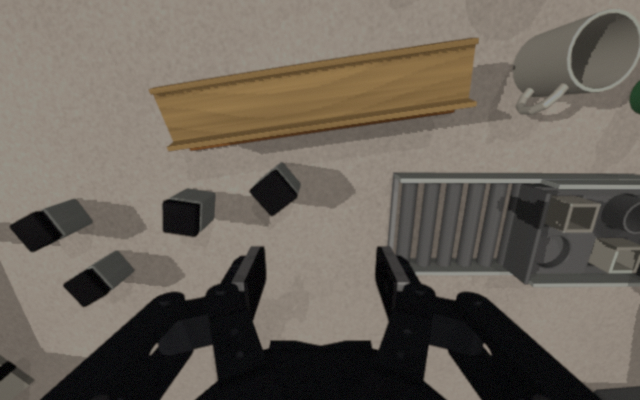

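The stand's ledge runs from about (160,115) to (470,75), with its low side towards the robot. The tins are at (35,230), (85,287), (182,217) and (272,192). I'll pick the nearest tin at (543.9,99) first.

>>> {"op": "apply_moves", "data": {"targets": [[64,[-16,40,-30],[0,0,8.5]],[64,[-16.2,60,-65],[0,0,17]],[64,[-16.2,60,-100],[0,0,25.5]],[64,[-16.2,60,-140],[0,0,34]],[64,[-16.2,60,-165],[0,0,38.4]],[64,[-16.2,60,-195],[0,0,38.4]],[64,[-16.2,60,-220],[0,0,38.4]],[64,[-16.2,60,-236],[0,0,38.4]],[64,[-16.2,60,-236],[0,0,38.4]],[35,[-16.2,60,-236],[0,0,38.4]],[35,[-16.2,60,-236],[0,0,38.4]],[35,[-16.2,60,-236],[0,0,38.4]],[35,[-16.2,60,-236],[0,0,38.4]],[35,[-16.2,60,-236],[0,0,38.4]],[35,[-16.2,60,-210],[0,0,38.4]],[35,[-16.2,60,-165],[0,0,38.4]],[35,[-16.2,60,-135],[0,0,38.4]],[35,[-16.2,60,-135],[0,0,38.4]]], "squeeze": 50}}

```text
time_s: 36.9
eef_pos: [545.8, 98.8, 139.6]
ee_rot: [0.001, 0.956, 0.293, 0.004]
force: [0.2, -0.5, -2.3]
grip_width: 0.537
grip_force: 52.3
```

>>> {"op": "apply_moves", "data": {"targets": [[35,[20,-38,35],[0,0,-8.5]],[35,[40,-76,55],[0,0,-17]],[35,[60,-114,55],[0,0,-25.5]],[35,[80,-150,55],[0,0,-30.4]],[35,[97.6,-183,55],[0,0,-30.4]],[35,[97.6,-183,55],[0,0,-30.4]]]}}

```text
time_s: 37.5
eef_pos: [642.1, -88.4, 188.0]
ee_rot: [0.0, 1.0, 0.03, -0.001]
force: [-0.4, 0.3, -2.9]
grip_width: 0.536
grip_force: 52.8
```

>>> {"op": "apply_moves", "data": {"targets": [[35,[0,0,-10],[0.5,-7.4,0]],[35,[0,0,-29.5],[0.96,-14.87,0]],[35,[0,0,-29.5],[0.96,-14.87,0]],[35,[5,0.3,-48.5],[0.96,-14.87,0]],[35,[10,0.6,-67.5],[0.96,-14.87,0]],[35,[13,0.8,-79],[0.96,-14.87,0]],[35,[14.3,0.9,-84],[0.96,-14.87,0]],[35,[14.3,0.9,-84],[0.96,-14.87,0]]]}}

```text
time_s: 38.3
eef_pos: [656.1, -83.1, 106.1]
ee_rot: [-0.004, 0.991, 0.032, 0.129]
force: [0.6, 1.0, -2.7]
grip_width: 0.529
grip_force: 52.7
```

>>> {"op": "apply_moves", "data": {"targets": [[35,[0.5,0,-2],[0,0,0]],[35,[0.9,0.1,-3.5],[0,0,0]],[35,[1.2,0.1,-4.5],[0,0,0]],[35,[1.2,0.1,-4.5],[0,0,0]]]}}

```text
time_s: 38.7
eef_pos: [657.2, -83.4, 102.2]
ee_rot: [-0.004, 0.991, 0.032, 0.13]
force: [-1.1, 0.4, -0.1]
grip_width: 0.534
grip_force: 52.9
```

>>> {"op": "apply_moves", "data": {"targets": [[35,[0.3,0,-1],[0,0,0]],[56,[0.3,0,-1],[0,0,0]],[56,[0.3,0,-1],[0,0,0]],[56,[0.3,0,-1],[0,0,0]],[56,[-4,-0.3,15],[0,0,0]],[56,[-12,-0.8,45],[0,0,0]],[64,[-22,-1.3,85],[0,0,0]],[64,[-60,20,110],[0,0,0]],[64,[-90,50,130],[-0.5,7.4,0]],[64,[-110,90,140],[-0.96,14.87,0]],[64,[-110,110,150],[-0.96,14.87,0]],[64,[-110,110,150],[-0.96,14.87,0]]]}}

```text
time_s: 39.9
eef_pos: [547.3, 28.9, 254.4]
ee_rot: [0.0, 0.999, 0.034, 0.002]
force: [1.2, -0.6, 0.4]
grip_width: 0.751
grip_force: 0.0
```

```bash
python3 - <<'E'
from h import *
import meas
p,d,c=shot('w_8'); meas.measure('w_8'); X=cloud('wrist',d,c); Z=X[...,2]
m=(Z>120)&(Z<165)&(X[...,0]>600)&(X[...,0]<720)&(X[...,1]>-200)&(X[...,1]<260)&(d>150)
P=X[m]; print(len(P)); q=P.mean(0); w=np.linalg.svd(P-q,full_matrices=0)[2][2]; w*=np.sign(w[2]); print(q.round(1),w.round(3), cv2.minAreaRect(P[:,:2].astype(np.float32)))
E
```

```text
[547.3  28.9 254.4] [2.000e-04 9.994e-01 3.360e-02 2.000e-03] 39.9
tin pix [ 44. 256.] z 71.3 c [425.1 382.7] size [46.  51.3] ang 25.6 area0.90
tin pix [158. 194.] z 71.3 c [520.7 221.8] size [46.2 47. ] ang 76.4 area0.93
tin pix [  6. 188.] z 70.3 c [514.  405.7] size [23.2 49.3] ang 75.1 area0.55
cup pix [549.  86.] z 41.1 c [ 675.9 -238.2] size [66.8 22.6] ang 3.5 area0.24
3223
[652.7 -81.3 136.5] [-0.151  0.103  0.983] ((652.9946899414062, -83.85104370117188), (49.173789978027344, 46.188175201416016), 3.9484410285949707)
```

View pics/w_8.png

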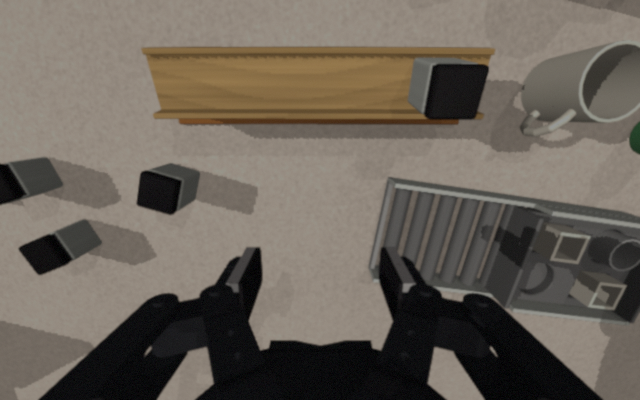

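The tin stands on the ledge at (450,88), lid up. Next is the second tin.

>>> {"op": "apply_moves", "data": {"targets": [[64,[-6,45,-10],[0,0,-8.5]],[64,[-13,93,-30],[0,0,-17.2]],[64,[-20,140,-60],[0,0,-17.2]],[64,[-27.3,180,-90],[0,0,-17.2]],[64,[-27.3,196.3,-130],[0,0,-17.2]],[64,[-27.3,196.3,-170],[0,0,-17.2]],[64,[-27.3,196.3,-200],[0,0,-17.2]],[64,[-27.3,196.3,-217.5],[0,0,-17.2]],[64,[-27.3,196.3,-217.5],[0,0,-17.2]],[35,[-27.3,196.3,-217.5],[0,0,-17.2]],[35,[-27.3,196.3,-217.5],[0,0,-17.2]],[35,[-27.3,196.3,-217.5],[0,0,-17.2]],[35,[-27.3,196.3,-217.5],[0,0,-17.2]],[35,[-27.3,196.3,-217.5],[0,0,-17.2]],[35,[-27.3,196.3,-180],[0,0,-17.2]],[35,[-27.3,196.3,-130],[0,0,-17.2]],[35,[-27.3,196.3,-80],[0,0,-8.5]],[35,[-27.3,196.3,-60],[0,0,0]],[35,[-27.3,196.3,-60],[0,0,0]]]}}

```text
time_s: 41.85
eef_pos: [520.7, 223.3, 195.1]
ee_rot: [-0.001, 0.999, 0.033, 0.003]
force: [0.1, -0.4, -3.5]
grip_width: 0.534
grip_force: 52.7
```

>>> {"op": "apply_moves", "data": {"targets": [[35,[20,-40,0],[0,0,0]],[35,[42,-82,0],[0,0,0]],[35,[64,-124,0],[0,0,0]],[35,[86,-166,0],[0,0,0]],[35,[105,-208,0],[0,0,0]],[35,[117.2,-227.6,-5],[0.5,-7.4,0]],[35,[117.2,-227.6,-33],[0.96,-14.87,0]],[35,[117.2,-227.6,-33],[0.96,-14.87,0]],[35,[122.3,-227.3,-52],[0.96,-14.87,0]],[35,[127.3,-227,-71],[0.96,-14.87,0]],[35,[130,-226.8,-81],[0.96,-14.87,0]],[35,[131.5,-226.7,-87],[0.96,-14.87,0]],[35,[131.8,-226.6,-88],[0.96,-14.87,0]],[35,[132.3,-226.6,-90],[0.96,-14.87,0]],[35,[132.3,-226.6,-90],[0.96,-14.87,0]]]}}

```text
time_s: 43.35
eef_pos: [652.3, -3.5, 102.6]
ee_rot: [-0.004, 0.991, 0.032, 0.13]
force: [0.4, -0.7, -1.9]
grip_width: 0.531
grip_force: 52.7
```

>>> {"op": "apply_moves", "data": {"targets": [[35,[0.2,0,-0.8],[0,0,0]],[35,[0.4,0,-1.6],[0,0,0]],[56,[0.4,0,-1.6],[0,0,0]],[56,[0.4,0,-1.6],[0,0,0]],[56,[0.4,0,-1.6],[0,0,0]],[56,[-4,-0.3,15],[0,0,0]],[56,[-12,-0.8,45],[0,0,0]],[64,[-22,-1.3,85],[0,0,0]],[64,[-60,20,105],[0,0,0]],[64,[-95,50,120],[-0.5,7.4,0]],[64,[-120,90,130],[-0.96,14.87,0]],[64,[-140,125,140],[-0.96,14.87,0]],[64,[-150,140,150],[-0.96,14.87,0]],[64,[-150,140,150],[-0.96,14.87,0]]]}}

```text
time_s: 44.75
eef_pos: [501.6, 137.8, 254.2]
ee_rot: [-0.0, 0.999, 0.033, 0.002]
force: [0.1, -0.2, -0.3]
grip_width: 0.746
grip_force: 0.0
```

>>> {"op": "apply_moves", "data": {"targets": [[64,[-15,45,0],[0,0,8.5]],[64,[-30,90,-10],[0,0,17]],[64,[-45,135,-40],[0,0,21.7]],[64,[-60,180,-70],[0,0,21.7]],[64,[-75,220,-100],[0,0,21.7]],[64,[-77.6,248,-130],[0,0,21.7]],[64,[-77.6,248,-170],[0,0,21.7]],[64,[-77.6,248,-200],[0,0,21.7]],[64,[-77.6,248,-217.5],[0,0,21.7]],[64,[-77.6,248,-217.5],[0,0,21.7]],[35,[-77.6,248,-217.5],[0,0,21.7]],[35,[-77.6,248,-217.5],[0,0,21.7]],[35,[-77.6,248,-217.5],[0,0,21.7]],[35,[-77.6,248,-217.5],[0,0,21.7]],[35,[-77.6,248,-217.5],[0,0,21.7]],[35,[-77.6,248,-180],[0,0,21.7]],[35,[-77.6,248,-130],[0,0,17]],[35,[-77.6,248,-80],[0,0,8.5]],[35,[-77.6,248,-60],[0,0,0]],[35,[-77.6,248,-60],[0,0,0]]]}}

```text
time_s: 46.75
eef_pos: [425.3, 385.0, 195.0]
ee_rot: [-0.001, 1.0, 0.031, 0.003]
force: [-0.6, -0.5, -2.3]
grip_width: 0.536
grip_force: 52.5
```

>>> {"op": "apply_moves", "data": {"targets": [[35,[26,-39,0],[0,0,0]],[35,[53,-79,0],[0,0,0]],[35,[80,-119,0],[0,0,0]],[35,[107,-159,0],[0,0,0]],[35,[134,-199,0],[0,0,0]],[35,[161,-239,0],[0,0,0]],[35,[188,-279,0],[0,0,0]],[35,[207.4,-309.1,-5],[0.5,-7.4,0]],[35,[207.4,-309.1,-33],[0.96,-14.87,0]],[35,[207.4,-309.1,-33],[0.96,-14.87,0]],[35,[212.5,-308.8,-52],[0.96,-14.87,0]],[35,[217.5,-308.5,-71],[0.96,-14.87,0]],[35,[220.2,-308.3,-81],[0.96,-14.87,0]],[35,[221.7,-308.2,-87],[0.96,-14.87,0]],[35,[222,-308.1,-88.5],[0.96,-14.87,0]],[35,[222.5,-308.1,-90],[0.96,-14.87,0]],[35,[222.5,-308.1,-90],[0.96,-14.87,0]]]}}

```text
time_s: 48.45
eef_pos: [647.2, 76.4, 102.6]
ee_rot: [-0.004, 0.991, 0.032, 0.13]
force: [-0.4, 0.4, -2.1]
grip_width: 0.53
grip_force: 52.7
```

>>> {"op": "apply_moves", "data": {"targets": [[35,[0.2,0,-0.8],[0,0,0]],[35,[0.4,0,-1.6],[0,0,0]],[56,[0.4,0,-1.6],[0,0,0]],[56,[0.4,0,-1.6],[0,0,0]],[56,[0.4,0,-1.6],[0,0,0]],[56,[-4,-0.3,15],[0,0,0]],[56,[-12,-0.8,45],[0,0,0]],[64,[-22,-1.3,85],[0,0,0]],[64,[-60,20,105],[0,0,0]],[64,[-95,55,120],[-0.5,7.4,0]],[64,[-120,95,130],[-0.96,14.87,0]],[64,[-140,135,140],[-0.96,14.87,0]],[64,[-147,160,150],[-0.96,14.87,0]],[64,[-147,160,150],[-0.96,14.87,0]]]}}

```text
time_s: 49.85
eef_pos: [499.0, 239.0, 254.4]
ee_rot: [-0.001, 0.999, 0.034, 0.002]
force: [0.4, -0.6, -0.6]
grip_width: 0.748
grip_force: 0.0
```

>>> {"op": "apply_moves", "data": {"targets": [[64,[4,47,0],[0,0,8.5]],[64,[8,94,-20],[0,0,17]],[64,[12,140,-50],[0,0,18.3]],[64,[15,175,-80],[0,0,18.3]],[64,[15,189.3,-120],[0,0,18.3]],[64,[15,189.3,-165],[0,0,18.3]],[64,[15,189.3,-200],[0,0,18.3]],[64,[15,189.3,-217.5],[0,0,18.3]],[64,[15,189.3,-217.5],[0,0,18.3]],[35,[15,189.3,-217.5],[0,0,18.3]],[35,[15,189.3,-217.5],[0,0,18.3]],[35,[15,189.3,-217.5],[0,0,18.3]],[35,[15,189.3,-217.5],[0,0,18.3]],[35,[15,189.3,-217.5],[0,0,18.3]],[35,[15,189.3,-180],[0,0,18.3]],[35,[15,189.3,-130],[0,0,17]],[35,[15,189.3,-80],[0,0,8.5]],[35,[15,189.3,-60],[0,0,0]],[35,[15,189.3,-60],[0,0,0]]]}}

```text
time_s: 51.75
eef_pos: [515.9, 426.2, 195.9]
ee_rot: [-0.002, 1.0, 0.031, 0.003]
force: [0.2, 0.3, -1.0]
grip_width: 0.528
grip_force: 52.2
```

>>> {"op": "apply_moves", "data": {"targets": [[35,[18,-44,0],[0,0,0]],[35,[36,-88,0],[0,0,0]],[35,[54,-132,0],[0,0,0]],[35,[72,-176,0],[0,0,0]],[35,[90,-220,0],[0,0,0]],[35,[108,-260,0],[0,0,0]],[35,[111.9,-270.5,-5],[0.5,-7.4,0]],[35,[111.9,-270.5,-33],[0.96,-14.87,0]],[35,[111.9,-270.5,-33],[0.96,-14.87,0]],[35,[117,-270.2,-52],[0.96,-14.87,0]],[35,[122,-269.9,-71],[0.96,-14.87,0]],[35,[124.7,-269.7,-81],[0.96,-14.87,0]],[35,[126.2,-269.6,-87],[0.96,-14.87,0]],[35,[126.6,-269.5,-88.5],[0.96,-14.87,0]],[35,[127,-269.5,-90],[0.96,-14.87,0]],[35,[127,-269.5,-90],[0.96,-14.87,0]]]}}

```text
time_s: 53.35
eef_pos: [641.9, 156.4, 103.3]
ee_rot: [-0.004, 0.991, 0.032, 0.13]
force: [-6.0, -0.5, 3.5]
grip_width: 0.534
grip_force: 53.2
```

>>> {"op": "apply_moves", "data": {"targets": [[35,[0.2,0,-0.8],[0,0,0]],[35,[0.4,0,-1.6],[0,0,0]],[56,[0.4,0,-1.6],[0,0,0]],[56,[0.4,0,-1.6],[0,0,0]],[56,[0.4,0,-1.6],[0,0,0]],[56,[-4,-0.3,15],[0,0,0]],[56,[-12,-0.8,45],[0,0,0]],[64,[-22,-1.3,85],[0,0,0]],[64,[-60,-30,120],[0,0,0]],[64,[-100,-60,150],[-0.5,7.4,0]],[64,[-100,-90,180],[-0.96,14.87,0]],[64,[-100,-115,190],[-0.96,14.87,0]],[64,[-100,-115,190],[-0.96,14.87,0]],[64,[-100,-115,190],[-0.96,14.87,0]]]}}

```text
time_s: 54.75
eef_pos: [541.7, 41.1, 292.4]
ee_rot: [-0.0, 1.0, 0.032, 0.001]
force: [-0.3, 1.1, -0.4]
grip_width: 0.752
grip_force: 0.0
```

```bash
python3 - <<'E'
from h import *
p,d,c=shot('w_9'); X=cloud('wrist',d,c); Z=X[...,2]
n=np.array([-.2565,-.0166,.9664]); v=np.array([-.0645,.998,0]); u=np.cross(v,n); o=np.array([658.4,37.35,68])
L=np.stack([(X-o)@u,(X-o)@v,(X-o)@n],-1)
m=((L[...,2]>66)&(L[...,2]<80)&(abs(L[...,0])<45)&(abs(L[...,1])<190)&(d>150)).astype(np.uint8)
N,Lb,S,C=cv2.connectedComponentsWithStats(m)
for i in range(1,N):
    if S[i,4]<150: continue
    P=L[Lb==i]; q=P.mean(0); w=np.linalg.svd(P-q,full_matrices=0)[2][2]; print(C[i].round(),S[i,4],cv2.minAreaRect(P[:,:2].astype(np.float32)),"z",np.median(P[:,2]).round(1),"n",w.round(3))
E
python3 - <<'E'
from h import *
p,d=capture("side"); cv2.imwrite("pics/side9.png",cv2.resize(p[40:280,200:520],None,fx=2,fy=2))
E
```

```text
[541.7  41.1 292.4] [-1.000e-04  9.995e-01  3.160e-02  6.000e-04] 54.75
[211.  88.] 2233 ((3.0316200256347656, 118.11764526367188), (45.7510986328125, 45.44156265258789), 89.56974792480469) z 71.2 n [ 0.005 -0.018  1.   ]
[292.  89.] 2242 ((2.096811294555664, 38.485443115234375), (46.286537170410156, 45.87186050415039), 89.90868377685547) z 71.4 n [ 0.012 -0.003  1.   ]
[451.  89.] 2236 ((1.6277294158935547, -120.97221374511719), (46.00449752807617, 46.89170455932617), 0.4290352165699005) z 71.4 n [-0.001  0.023  1.   ]
[372.  91.] 2189 ((-0.11562728881835938, -41.53306198120117), (46.49539566040039, 45.519622802734375), 0.029954902827739716) z 71.3 n [0.009 0.008 1.   ]
```

View pics/w_9.png

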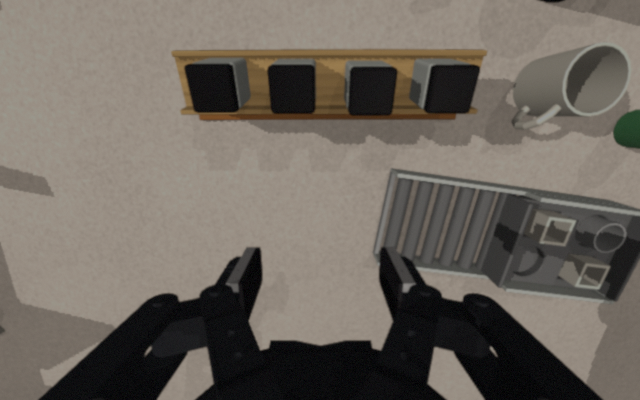

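View pics/side9.png

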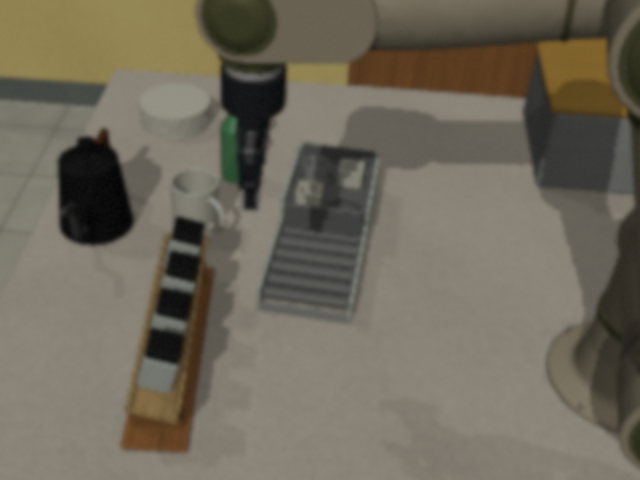

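All four tins stand flat on the ledge at (215,85), (292,88), (371,89) and (450,88). The three cups sit in the tray, which is home. I'm handing the job in.

```bash
python3 -c "
from rig import ctrl
print(ctrl.finish_job())"
```

```text
the job is handed in; nothing more can be done
None
```

The job is handed in at about 55 s with no score returned: my last pictures show all three cups down in nests of their own shape, the tray home against the end stop, and all four tins flat on the ledge, lid up.

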